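# Ready the block heater for a 25-minute run

### The arm

A 6-joint arm with a two-finger parallel gripper is mounted at the origin on the work surface. World frame = base frame: x ahead of the robot, y to its left, z up, the work surface at z = 0. Lengths are in mm, angles in rad, forces in N, time in s.
With the tool pointing down it reaches from about 300 to 1000 mm from the base axis. Payload 5.1 kg.
Tool frame: the origin (TCP) lies midway between the tips of the shut fingers; the grasp point (between the pads) lies 19 mm behind it (env.grip_point_offset is the distance from the TCP to the grasp point, in mm); z points along the fingers, y is the line along which they close (so a half turn about z gives the same grasp; the last joint's range is limited). The gripper opens to 95 mm and grips with 3 to 60 N. Pads are 20 mm wide; open, the fingers measure 119 mm over their backs; the gripper's body (75 mm by 180 mm) begins 59 mm behind the grasp point.
Start: joints at [1.225, 0.124, 1.65, -0, 1.367, -0.083], TCP at [168.882, 627.665, 214.656] pointing down, gripper open.
Joint ranges: [-2.61, 2.61], [-1.02, 2.33], [0.03, 2.71], [-1.35, 4.49], [0.32, 2.68], [-2.91, 2.91]. Speed limits (rad/s): [2.57, 2.57, 3.14, 3.14, 3.14, 3.14].

### API

Orientations are given as a unit quaternion [x, y, z, w].
In Python, from station import env, optics gives the robot as it stands.
- The arm moves only by the tool play_rows, never from a script. Its argument "plan" is a list of rows, each an object of numbers: "dx", "dy", "dz": the shift along the world's x, y, z normalised to -1 to 1, where 1 is 0.75 m; "rx", "ry", "rz": the turn, a rotation vector about the world's x, y, z normalised to -1 to 1, where 1 is 2 rad. A call has 1 to 10 rows; each row is the pose to reach, as a shift and turn from the pose commanded when the call began; what a row does not reach only later rows make up. A row lasts 1/8 s, in which the tool goes at most 62.5 mm and 10.7 degrees, less where a joint would pass 70% of its speed; a pose out of reach is approached as far as the arm can. A call with a number of a shift or a turn outside -1 to 1 is refused whole. A call with a gripper value outside its range is refused whole. "grip" is the gripper command: -1 is shut, 1 is fully open, values between are in proportion, set as the call begins (left out, the last holds). The fingers move at their own pace and stop on an object; the grip force is fixed at half the most. Time passes only in rows, so rows that repeat a pose let the fingers close. It gives the time, the measured TCP pose, the force, the opening and the grip force at its end, in the units of the state.
- env.state(): the state, without advancing time (a new reading comes with each control period).
- optics.grab_frame(name): name is "scene" or "top" or "wrist"; returns (picture, depth): 480x640x3 uint8, red, green, blue; 480x640 float32, mm along the optical axis (not along the pixel's ray), 0 where there is no reading.
- optics.camera_params(name): a dict with "fx", "fy", "cx", "cy" (pixels), "R" (3x3) and "t" (3): a world point X has camera coordinates R X + t. Camera axes: x right, y down, z forward; pixel columns grow to the right and rows downward; lengths in mm; the calibration is good to about 2 mm. The wrist camera is an equidistant fisheye: a pixel r from the principal point sees the ray r / f radians off the axis. A picture is of the moment at which its call begins: read the wrist's pose just before it. camera_params takes no time and is no camera call; for the wrist camera it gives the pose at the moment of the call.
- env.job_done(): hands the job in; it is judged then, once.
Trained networks look in the newest picture that a camera, given by its name, has taken for a name from the list of things; names that differ only in an ending like _2 or _b are one class to them, and where a whole thing is asked for, a point or a joint stands for the part that bears it (a point fixed in the world has none). Each returns a list of dicts, best first, with "confidence" (0 to 1); they miss things now and then, are a little off and sometimes report something else, mostly with a low value. They report only what shows in the picture. A call takes as long as a camera call.
- optics.search_frame(camera, thing): "xyz" ([x, y, z] in mm, in the coordinates of the camera as it stood for that picture, good to about 4 mm: the middle of the surface that is visible of it).
- optics.landmark_of(camera, thing): "xyz" ([x, y, z] in mm, in the coordinates of the camera as it stood for that picture, good to about 4 mm: a listed point, or the origin of a listed thing).
The state is a dict: "time": time; "joint_pos": joint angles; "dq": joint speeds; "joint_efforts": joint torques, N m; "position": TCP position; "ee_rot": TCP orientation; "contact_force": force on the tool from outside, world axes, zero at the start; "ft_torque": the same for the moment, N m; "gripper_width": opening from 0.0 (shut) to 1.0 (fully open); "gripper_force": force on a finger pad.
Only numpy, scipy, OpenCV 4.12 (cv2) and the standard library are available. Lean on these libraries where they do the work, as an engineer would, in place of code of your own. Each camera call takes 0.05 s, during which the arm holds its last target. There are 200 camera calls.

### The job

Get the block heater ready for a 25-minute run: lower the aluminium tube block, which was stood on end to drain, into the heater's well with its holes facing up, fully home and level, and roll the heater's two timer thumbwheels so that they click in at 25 (left wheel 2, right wheel 5, as read from the robot's side). The bench top is glass, so lay the block over and set it down by hand, never letting it topple or drop, and leave the other things on the bench where they are.

Things in the scene. Friction and masses are not known exactly. Their poses are not given: they have to be found in the camera images.
- block: Bare aluminium tube block, 64 x 44 x 50 mm, about 0.3 kg, twelve 10 mm holes in one 64 x 44 face. Starts on end (64 tall) on the bench left of the heater, hole face looking left (+y) or left and back. Origin: centre of the 50 x 44 end it starts on. z: along its 64 mm length (up at the start). x: out of the hole face (must end up pointing up), -25 to +25 mm. y: along its 44 mm width.
- block_top (a point): Centre of the block's hole face: 25 mm along the block's x and 32 mm along its z from its origin.
- block_foot (a point): Centre of the block's plain face opposite the holes: -25 mm along the block's x and 32 mm along its z; this face must rest on the well floor. The block starts near x 0.50, y 0.26; the bench within 80 mm of x 0.50, y 0.235 holds nothing but the block.
- heater: Dry-block heater, white box fixed to the bench; deck 95 mm above the bench. Origin: centre of its underside. Along its x it runs from -125 mm (front, facing the robot) to +105 mm, along its y 100 mm each way; turned by up to 0.2 rad. Well in the rear half of the deck, thumbwheels in the front half; nothing else stands above the deck.
- well_floor (a point): Centre of the well's floor, 65 mm above the bench, heater (40, 0, 65) mm. The well is a pocket 49 mm along the heater's x, 69 mm along its y, 30 mm deep, with upright walls: the block's 64 mm length lies along the heater's y, either way round, and 20 mm of the seated block stands above the deck.
- well_mouth (a point): Centre of the well's mouth, level with the deck, 95 mm above the bench. Its axes are the heater's.
- tens_axle (a point): Centre of the left (tens) thumbwheel on its axle, heater (-75, -14, 87) mm, 8 mm below the deck. A black disc 16 mm wide, axle along the heater's y; rim radius 24 mm (top 111 mm above the bench), ten ribs 3 mm thick reaching radius 27.5 mm, a white digit on the rim between each two. The digit on top, at the index marks, is the one set; at rest a rib stands 18 degrees to either side of the top.
- units_axle (a point): Centre of the right (units) thumbwheel on its axle, heater (-75, -48, 87) mm, 34 mm beside the tens wheel and of the same make.
- tens_wheel (a joint): Angle of the left (tens) wheel: digit x 0.6283 rad, so 1.257 shows 2. It grows when the top of the wheel is rolled away from the robot (heater +x). It rests in a click at each digit, needs about 2 N at the rim to leave it, jumps into the next click once past half way, and has stops at 0 and 9. It starts at 0 to 4, now and then caught half way between two digits.
- units_wheel (a joint): Angle of the right (units) wheel, same scale and behaviour; 3.142 shows 5. It starts at 0 to 3.
- marker: Bystander: marker pen lying in front, 130 mm long, 15 mm high. Origin: centre of its underside, as for all bystanders.
- glucose_meter: Bystander: white hand-held meter, 95 x 55 x 22 mm, lying left of the heater.
- slide_box: Bystander: flat slide box, 87 x 102 x 35 mm, behind the block.
- vial_a: Bystander: small capped glass vial, 22 mm across, 43 mm high.
- vial_b: Bystander: a second such vial.
- vial_c: Bystander: a third such vial.
- coplin_jar: Bystander: square glass staining jar with a round lid, 66 mm square, 113 mm high, right of the heater.
- cover_slips: Bystander: small card box of cover slips, 60 x 40 x 18 mm, right of the heater's front.

How it is judged (in metres and radians):
At the end, for the whole second after the job is handed in: The block sits in the heater's well, released and at rest, holes up (within 0.06 rad of level), its plain face on the well floor (within 3 mm) and centred within 6 mm; the tens wheel is clicked in at 2 (1.257 rad) and the units wheel at 5 (3.142 rad), each within 0.15 rad (angle between block's own x axis and vertical below 0.06 rad and z of block_foot in the frame of well_floor below 0.003 m and horizontal distance between block_foot and well_floor below 0.006 m and linear speed of block below 0.02 m/s and contact force between the fingers and block below 0.1 N and value of joint tens_wheel between 1.107 and 1.407 rad and value of joint units_wheel between 2.992 and 3.292 rad); the robot touches nothing.
It fails at once if the block topples (turns faster than 9 rad/s) (angular speed of block above 9 rad/s).
It fails at once if the block is dropped (moves faster than 0.6 m/s with no finger on it) (linear speed of block above 0.6 m/s and contact force between the fingers and block below 0.05 N).
It fails at once if another thing on the bench is moved by more than 20 mm (distance of any of marker, glucose_meter, slide_box, vial_a, vial_b, vial_c, coplin_jar, cover_slips from where it was at the start of the episode above 0.02 m).
It also fails if it takes over 72 s, if anything falls off the work surface, if the arm or the gripper's body presses on something with over 40 N, if the wrist force passes 120 N, or if a joint passes its speed limit or range.

## Working session

There is one attempt and no reset: what is moved stays moved. The work goes in short steps, Python scripts to look and compute and a tool call to move; the robot and the scene stay as the last step left them, time stands still between calls to the robot, and variables do not carry over. Pictures are saved under pics/ and viewed, at most 10 in all, crops included, and the job is handed in when it is done.

Besides the shell and the picture viewer there is one more tool, called by a JSON object that holds its "api" and its "payload", one argument or row to a line. play_rows: Moves the arm, as the interface text tells. Its arguments: {"type":"object","properties":{"plan":{"type":"array"},"grip":{"type":"number"}},"required":["plan"]}

```bash
ls; mkdir -p pics
python3 - <<'E'
from station import env, optics
import cv2, numpy as np
s=env.state(); print(s)
for c in ["scene","top"]:
    im,d=optics.grab_frame(c); p=optics.camera_params(c)
    print(c,p)
    cv2.imwrite(f"pics/{c}0.png",im[:,:,::-1])
    R,t=np.array(p["R"]),np.array(p["t"])
    for n in ["block","block_top","block_foot","heater","well_mouth","well_floor","tens_axle","units_axle"]:
        for o in optics.landmark_of(c,n)[:2]:
            print(c,n,round(o["confidence"],2),(R.T@(np.array(o["xyz"])-t)).round(1))
E
```

```text
pics
{'time': 0.0, 'joint_pos': array([ 1.22540581e+00,  1.24488594e-01,  1.65165731e+00, -3.03672512e-05,
        1.36746241e+00, -8.26010049e-02]), 'dq': array([-1.14606959e-05,  9.49461543e-04, -9.10584019e-04,  4.26440482e-04,
       -1.21479273e-03,  2.10788354e-05]), 'joint_efforts': array([-2.86557974e-03, -4.17601204e+01, -3.59930384e+01,  7.73273036e-02,
        4.92172572e-02, -1.60962254e-04]), 'position': array([168.67786135, 627.08237279, 213.40757992]), 'ee_rot': array([ 1.31013882e-01,  9.91380021e-01, -9.88003404e-04, -1.99501401e-04]), 'contact_force': array([-0.35973828, -0.295995  , -0.19239089]), 'ft_torque': array([0.05934894, 0.00113544, 0.02030425]), 'gripper_force': 0.0, 'gripper_width': 0.9996135645986696}
scene {'fx': 553.1843796878711, 'fy': 553.1843796878711, 'cx': 319.7911070259425, 'cy': 240.14972232869414, 'R': array([[-0.88937258,  0.45713364,  0.00672655],
       [ 0.26646475,  0.53026169, -0.80487209],
       [-0.37150094, -0.71403878, -0.59341021]]), 't': array([ 543.11495483,  -49.23682058, 1500.30904916])}
scene block 0.94 [491.8 247.2  -0.7]
scen
[... 547 characters left out ...]
,
       [-9.92831248e-01,  1.49078402e-03, -1.19515230e-01],
       [ 1.19522176e-01,  6.11057561e-03, -9.92812727e-01]]), 't': array([ -56.21675441,  564.63170354, 1171.88043912])}
top block 0.65 [495.6 246.4   1.1]
top block 0.57 [ 534.4 -203.5   83.3]
top block_top 0.69 [479.2 261.6  29.1]
top block_top 0.2 [391.4  68.4   2.4]
top block_foot 0.62 [506.5 225.   27.8]
top block_foot 0.49 [709.6 304.2  -4.7]
top heater 0.94 [ 606.9 -200.7   -2.1]
top well_mouth 0.7 [ 653.4 -206.2   94. ]
top well_floor 0.91 [ 653.7 -198.6   65. ]
top tens_axle 0.88 [ 538.2 -202.4   82. ]
top tens_axle 0.35 [708.3 306.4  -4.7]
top units_axle 0.91 [ 535.  -237.3   83.1]
top units_axle 0.49 [768.  120.8   0.8]
```

View pics/top0.png

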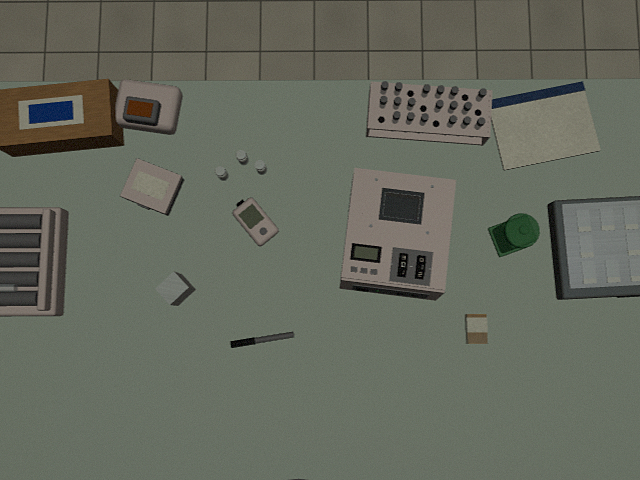

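View pics/scene0.png

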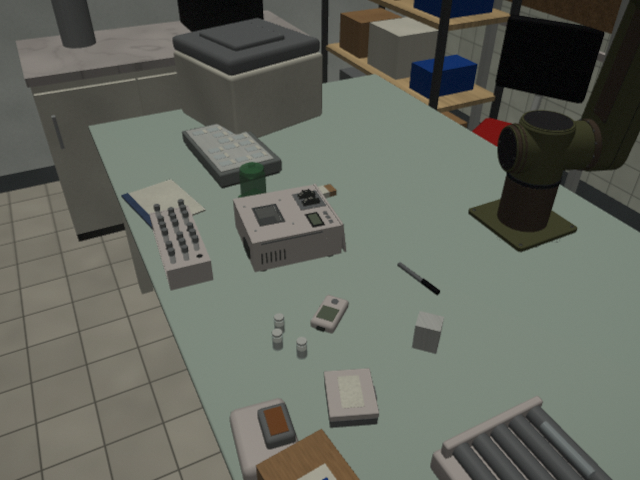

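The top view shows the block at px (175,288), its top a diamond. The heater is around (400,235), with its well at (401,206) and the wheels at (403,265) and (421,266). The scene view agrees with this. Next I'll refine the block and heater poses from depth.

```bash
cat > h.py <<'E'
from station import env, optics
import cv2, numpy as np
def cloud(c):
    p=optics.camera_params(c); im,d=optics.grab_frame(c)
    v,u=np.mgrid[:480,:640]; z=d
    X=np.stack([(u-p["cx"])/p["fx"]*z,(v-p["cy"])/p["fy"]*z,z],-1)-np.array(p["t"])
    W=X@np.array(p["R"]); W[d<=0]=np.nan
    return im,W
def rect(P):
    c,s,a=cv2.minAreaRect(P.astype(np.float32)); return np.round(c,1),np.round(s,1),round(a,1)
def box(W,x0,x1,y0,y1,z0,z1):
    lo=np.array([x0,y0,z0]);hi=np.array([x1,y1,z1])
    return W[((W>lo)&(W<hi)).all(-1)]
E
python3 - <<'E'
from h import *
for c in ["top","scene"]:
    im,W=cloud(c)
    P=box(W,420,580,155,315,50,80); print(c,"blocktop",len(P),rect(P[:,:2]),np.median(P[:,2]))
    P=box(W,420,580,155,315,8,80); print(c,"block all",rect(P[:,:2]))
    P=box(W,450,770,-330,-80,85,104); print(c,"deck",len(P),rect(P[:,:2]),np.median(P[:,2]))
    P=box(W,590,710,-260,-140,55,75); print(c,"well",len(P),rect(P[:,:2]),np.median(P[:,2]))
    P=box(W,480,590,-300,-150,104,125); print(c,"wheels",len(P),rect(P[:,:2]) if len(P) else 0)
im,W=cloud("top")
cv2.imwrite("pics/c1.png",cv2.resize(np.hstack([im[260:320,145:215],im[240:300,370:440]]),None,fx=5,fy=5,interpolation=3)[:,:,::-1])
E
```

```text
top blocktop 619 (array([493.8, 244.9]), array([46.1, 51.1]), 44.0) 62.988899254674976
top block all (array([480. , 255.4]), array([82.6, 90.7]), 26.8)
top deck 10796 (array([ 603.7, -199.9]), array([201.8, 225.8]), 83.0) 95.01571720153106
top well 731 (array([ 653.5, -207.6]), array([66.6, 43.4]), 82.9) 65.5653122360357
top wheels 316 (array([ 531.9, -222.2]), array([50.5, 44.7]), 82.6)
scene blocktop 537 (array([493.7, 247.7]), array([49.9, 50.2]), 42.9) 64.4299546970328
scene block all (array([494.1, 248.1]), array([50.6, 50.3]), 42.5)
scene deck 4158 (array([ 604.4, -196.6]), array([210.5, 224.3]), 82.7) 96.58698830918672
scene well 141 (array([ 667.1, -231.6]), array([34.7, 93.9]), 75.8) 67.87315534107884
scene wheels 173 (array([ 533. , -219.7]), array([58.9, 45.3]), 81.2)
```

View pics/c1.png

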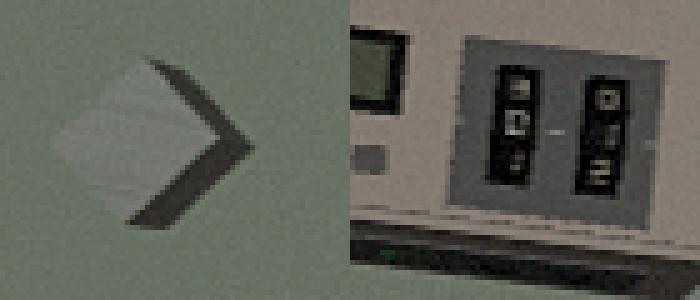

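Tens reads about 1–2 and units about 1, to be checked up close later. Heater yaw is -7°, block yaw about 43.7° and its x axis points at 133.7°. All sizes and heights match the text. I'll work out the approach next, with the tool tilted 45° from the hole side and closing along block y.

```bash
cat >> h.py <<'E'
from scipy.spatial.transform import Rotation as Ro
def tool(yaz,tilt):
    """tool y at azimuth yaz deg; tilt deg: tool z leans toward azimuth yaz-90 (right of y) from down"""
    a=np.radians(yaz); t=np.radians(tilt)
    y=np.array([np.cos(a),np.sin(a),0]); r=np.array([np.sin(a),-np.cos(a),0])
    z=np.sin(t)*r-np.cos(t)*np.array([0,0,1]); return Ro.from_matrix(np.c_[np.cross(y,z),y,z])
def row(tcp,R):
    s=env.state(); d=(np.array(tcp)-s["position"])/750
    w=(R*Ro.from_quat(s["ee_rot"]).inv()).as_rotvec()/2
    return dict(zip(["dx","dy","dz","rx","ry","rz"],[float(x) for x in np.r_[d,w].round(4)]))
def gp(g,R,back=0): return np.array(g)+R.apply([0,0,19-back])
E
python3 - <<'E'
from h import *
R=tool(43.7,45); g=[491.7,248.2,34]
for b in (110,0): print(gp(g,R,b).round(1),row(gp(g,R,b),R))
E
```

```text
[447.2 294.7  98.3] {'dx': 0.3711, 'dy': -0.4439, 'dz': -0.1551, 'rx': -0.2027, 'ry': -0.3418, 'rz': -0.2583}
[501.  238.5  20.6] {'dx': 0.4428, 'dy': -0.5189, 'dz': -0.2588, 'rx': -0.2027, 'ry': -0.3418, 'rz': -0.2583}
```

{"api": "play_rows", "payload": {
  "plan": [
    {"dx": 0.371,"dy": -0.444,"dz": -0.02,"rx": -0.2027,"ry": -0.3418,"rz": -0.2583},
    {"dx": 0.371,"dy": -0.444,"dz": -0.02,"rx": -0.2027,"ry": -0.3418,"rz": -0.2583},
    {"dx": 0.371,"dy": -0.444,"dz": -0.02,"rx": -0.2027,"ry": -0.3418,"rz": -0.2583},
    {"dx": 0.371,"dy": -0.444,"dz": -0.02,"rx": -0.2027,"ry": -0.3418,"rz": -0.2583},
    {"dx": 0.371,"dy": -0.444,"dz": -0.02,"rx": -0.2027,"ry": -0.3418,"rz": -0.2583},
    {"dx": 0.371,"dy": -0.444,"dz": -0.155,"rx": -0.2027,"ry": -0.3418,"rz": -0.2583},
    {"dx": 0.371,"dy": -0.444,"dz": -0.155,"rx": -0.2027,"ry": -0.3418,"rz": -0.2583},
    {"dx": 0.371,"dy": -0.444,"dz": -0.155,"rx": -0.2027,"ry": -0.3418,"rz": -0.2583},
    {"dx": 0.371,"dy": -0.444,"dz": -0.155,"rx": -0.2027,"ry": -0.3418,"rz": -0.2583},
    {"dx": 0.371,"dy": -0.444,"dz": -0.155,"rx": -0.2027,"ry": -0.3418,"rz": -0.2583}
  ],
  "grip": 1
}}

```text
time: 2.3
position: [447.5, 295.7, 99.5]
ee_rot: [0.363, 0.849, -0.149, 0.352]
contact_force: [-0.3, 0.1, 0.1]
gripper_width: 1.002
gripper_force: 0.0
```

Run:
```python
from h import *
s=env.state(); print(s["time"],s["position"].round(1),s["joint_pos"].round(2))
im,d=optics.grab_frame("wrist"); cv2.imwrite("pics/w1.png",im[:,:,::-1]); p=optics.camera_params("wrist")
for n in ["block","block_top"]:
  for o in optics.landmark_of("wrist",n)[:2]: print(n,o["confidence"],(np.array(p["R"]).T@(np.array(o["xyz"])-p["t"])).round(1))
R=tool(43.7,45); g=[491.7,248.2,34]
for b in (110,0): print(gp(g,R,b).round(1),row(gp(g,R,b),R))
```

```text
2.3 [447.5 295.7  99.5] [ 0.87  0.1   2.05 -0.84  1.25  0.49]
block_top 0.69 [474.8 263.7  33.8]
block_top 0.64 [392.4  71.8  -0.8]
[447.2 294.7  98.3] {'dx': -0.0002, 'dy': -0.0022, 'dz': -0.0021, 'rx': -0.0012, 'ry': 0.0009, 'rz': -0.0008}
[501.  238.5  20.6] {'dx': 0.0715, 'dy': -0.0772, 'dz': -0.1058, 'rx': -0.0012, 'ry': 0.0009, 'rz': -0.0008}
```

View pics/w1.png

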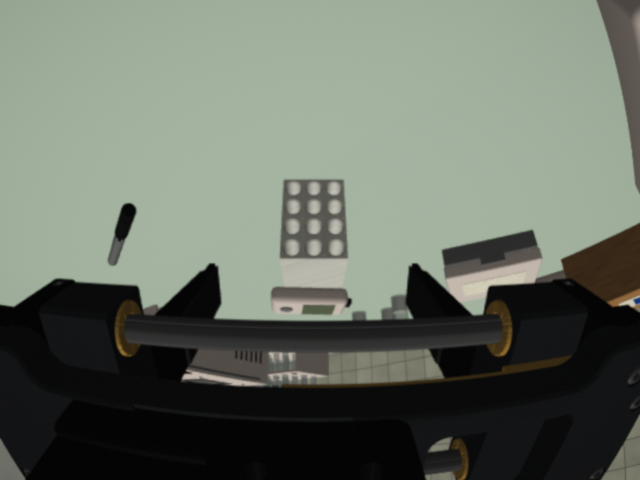

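The wrist view shows the hole face at px (285–347, 180–258), 4 by 3 holes, centred between the fingertips (215 and 410). The view is inverted, so the camera hangs on the low side. I'll check its clearance before descending.

Run:
```python
from h import *
p=optics.camera_params("wrist"); s=env.state()
C=-np.array(p["R"]).T@p["t"]; print(C.round(1), Ro.from_quat(s["ee_rot"]).inv().apply(C-s["position"]).round(1), p["fx"],p["cx"],p["cy"])
```

```text
[328.3 421.  167.3] [  74.3    0.4 -169.5] 371.64829954431775 313.00030185773704 232.14126700062437
```

{"api": "play_rows", "payload": {
  "plan": [
    {"dx": 0.018,"dy": -0.0193,"dz": -0.0265},
    {"dx": 0.036,"dy": -0.0386,"dz": -0.053},
    {"dx": 0.054,"dy": -0.058,"dz": -0.0795},
    {"dx": 0.0715,"dy": -0.0772,"dz": -0.1058},
    {"dx": 0.0715,"dy": -0.0772,"dz": -0.1058},
    {"dx": 0.0715,"dy": -0.0772,"dz": -0.1058}
  ]
}}

```text
$.plan[0]: bad value
```

{"api": "play_rows", "payload": {
  "plan": [
    {"dx": 0},
    {"dx": 0},
    {"dx": 0},
    {"dx": 0},
    {"dx": 0},
    {"dx": 0},
    {"dx": 0},
    {"dx": 0}
  ],
  "grip": -1
}}

```text
$.plan[0]: bad value
```

{"api": "play_rows", "payload": {
  "plan": [
    {"dx": 0.018,"dy": -0.0193,"dz": -0.0265,"rx": 0,"ry": 0,"rz": 0},
    {"dx": 0.036,"dy": -0.0386,"dz": -0.053,"rx": 0,"ry": 0,"rz": 0},
    {"dx": 0.054,"dy": -0.058,"dz": -0.0795,"rx": 0,"ry": 0,"rz": 0},
    {"dx": 0.0715,"dy": -0.0772,"dz": -0.1058,"rx": 0,"ry": 0,"rz": 0},
    {"dx": 0.0715,"dy": -0.0772,"dz": -0.1058,"rx": 0,"ry": 0,"rz": 0},
    {"dx": 0.0715,"dy": -0.0772,"dz": -0.1058,"rx": 0,"ry": 0,"rz": 0}
  ]
}}

```text
time: 3.2
position: [501.1, 238.0, 20.2]
ee_rot: [0.363, 0.85, -0.149, 0.352]
contact_force: [-0.6, 0.5, 0.0]
gripper_width: 1.002
gripper_force: 0.0
```

{"api": "play_rows", "payload": {
  "plan": [
    {"dx": 0,"dy": 0,"dz": 0,"rx": 0,"ry": 0,"rz": 0},
    {"dx": 0,"dy": 0,"dz": 0,"rx": 0,"ry": 0,"rz": 0},
    {"dx": 0,"dy": 0,"dz": 0,"rx": 0,"ry": 0,"rz": 0},
    {"dx": 0,"dy": 0,"dz": 0,"rx": 0,"ry": 0,"rz": 0},
    {"dx": 0,"dy": 0,"dz": 0,"rx": 0,"ry": 0,"rz": 0},
    {"dx": 0,"dy": 0,"dz": 0,"rx": 0,"ry": 0,"rz": 0}
  ],
  "grip": -1
}}

```text
time: 3.95
position: [500.9, 237.0, 19.1]
ee_rot: [0.363, 0.85, -0.15, 0.352]
contact_force: [1.4, 0.6, -0.4]
gripper_width: 0.465
gripper_force: 30.0
```

Run:
```python
from h import *
s=env.state(); q=Ro.from_quat(s["ee_rot"]); g=s["position"]-q.apply([0,0,19]); print(g, q.apply([0,1,0]))
yv=q.apply([0,1,0]);
R2=Ro.from_rotvec(-np.pi/2*np.array([yv[0],yv[1],0])/np.hypot(*yv[:2]))*q
print(R2.apply([0,0,1]))
for z in (95,): 
  for k in (0,1/3,2/3,1):
    Rk=Ro.from_rotvec((R2*q.inv()).as_rotvec()*k)*q
    gg=[g[0],g[1],z]; print(row(gp(gg,Rk),Rk))
```

```text
[491.65492351 246.68387122  32.50224522] [7.22597118e-01 6.91269189e-01 5.60440885e-04]
[ 0.48922076 -0.51081853  0.70691405]
{'dx': 0.0, 'dy': 0.0, 'dz': 0.0833, 'rx': 0.0, 'ry': 0.0, 'rz': 0.0}
{'dx': 0.0045, 'dy': -0.0047, 'dz': 0.0947, 'rx': -0.1892, 'ry': -0.181, 'rz': -0.0}
{'dx': 0.0045, 'dy': -0.0047, 'dz': 0.1078, 'rx': -0.3784, 'ry': -0.3619, 'rz': -0.0}
{'dx': 0.0, 'dy': -0.0, 'dz': 0.1192, 'rx': -0.5675, 'ry': -0.5429, 'rz': -0.0}
```

The sign is flipped: it needs +90° about v, which takes block x to up. I'll recompute.

Run:
```python
from h import *
s=env.state(); q=Ro.from_quat(s["ee_rot"]); g=s["position"]-q.apply([0,0,19])
yv=q.apply([0,1,0]); w=np.pi/2*np.array([yv[0],yv[1],0])/np.hypot(*yv[:2])
for k in (0,1/6,2/6,.5,4/6,5/6,1):
    Rk=Ro.from_rotvec(w*k)*q
    print(Rk.apply([0,0,1]).round(2),row(gp([g[0],g[1],95],Rk),Rk))
```

```text
[ 0.49 -0.51 -0.71] {'dx': 0.0, 'dy': 0.0, 'dz': 0.0833, 'rx': 0.0, 'ry': 0.0, 'rz': 0.0}
[ 0.35 -0.36 -0.87] {'dx': -0.0036, 'dy': 0.0038, 'dz': 0.0793, 'rx': 0.0946, 'ry': 0.0905, 'rz': 0.0}
[ 0.18 -0.19 -0.97] {'dx': -0.0079, 'dy': 0.0082, 'dz': 0.0768, 'rx': 0.1892, 'ry': 0.181, 'rz': -0.0}
[ 0.  0. -1.] {'dx': -0.0124, 'dy': 0.0129, 'dz': 0.0759, 'rx': 0.2838, 'ry': 0.2715, 'rz': -0.0}
[-0.18  0.19 -0.97] {'dx': -0.0169, 'dy': 0.0177, 'dz': 0.0768, 'rx': 0.3784, 'ry': 0.3619, 'rz': -0.0}
[-0.35  0.36 -0.87] {'dx': -0.0211, 'dy': 0.0221, 'dz': 0.0793, 'rx': 0.4729, 'ry': 0.4524, 'rz': 0.0}
[-0.49  0.51 -0.71] {'dx': -0.0248, 'dy': 0.0259, 'dz': 0.0833, 'rx': 0.5675, 'ry': 0.5429, 'rz': 0.0}
```

{"api": "play_rows", "payload": {
  "plan": [
    {"dx": 0,"dy": 0,"dz": 0.03,"rx": 0,"ry": 0,"rz": 0},
    {"dx": 0,"dy": 0,"dz": 0.0833,"rx": 0,"ry": 0,"rz": 0},
    {"dx": -0.0018,"dy": 0.0019,"dz": 0.081,"rx": 0.0473,"ry": 0.0452,"rz": 0},
    {"dx": -0.0036,"dy": 0.0038,"dz": 0.0793,"rx": 0.0946,"ry": 0.0905,"rz": 0},
    {"dx": -0.0057,"dy": 0.006,"dz": 0.078,"rx": 0.1419,"ry": 0.1357,"rz": 0},
    {"dx": -0.0079,"dy": 0.0082,"dz": 0.0768,"rx": 0.1892,"ry": 0.181,"rz": 0},
    {"dx": -0.0102,"dy": 0.0105,"dz": 0.0762,"rx": 0.2365,"ry": 0.2262,"rz": 0},
    {"dx": -0.0124,"dy": 0.0129,"dz": 0.0759,"rx": 0.2838,"ry": 0.2715,"rz": 0},
    {"dx": -0.0124,"dy": 0.0129,"dz": 0.0759,"rx": 0.2838,"ry": 0.2715,"rz": 0}
  ]
}}

```text
time: 5.08
position: [492.0, 244.8, 75.3]
ee_rot: [0.395, 0.919, -0.001, 0.0]
contact_force: [-0.5, 0.3, -3.8]
gripper_width: 0.46
gripper_force: 30.0
```

{"api": "play_rows", "payload": {
  "plan": [
    {"dx": -0.0022,"dy": 0.0024,"dz": 0.0004,"rx": 0.0473,"ry": 0.0452,"rz": 0},
    {"dx": -0.0045,"dy": 0.0048,"dz": 0.0009,"rx": 0.0946,"ry": 0.0905,"rz": 0},
    {"dx": -0.0066,"dy": 0.007,"dz": 0.002,"rx": 0.1419,"ry": 0.1357,"rz": 0},
    {"dx": -0.0087,"dy": 0.0092,"dz": 0.0034,"rx": 0.1892,"ry": 0.181,"rz": 0},
    {"dx": -0.0106,"dy": 0.0111,"dz": 0.0053,"rx": 0.2365,"ry": 0.2262,"rz": 0},
    {"dx": -0.0124,"dy": 0.013,"dz": 0.0074,"rx": 0.2838,"ry": 0.2715,"rz": 0},
    {"dx": -0.0124,"dy": 0.013,"dz": 0.0074,"rx": 0.2838,"ry": 0.2715,"rz": 0},
    {"dx": -0.0124,"dy": 0.013,"dz": 0.0074,"rx": 0.2838,"ry": 0.2715,"rz": 0}
  ]
}}

```text
time: 6.08
position: [481.5, 256.5, 81.1]
ee_rot: [0.363, 0.85, 0.149, -0.351]
contact_force: [0.7, -0.3, -2.2]
gripper_width: 0.456
gripper_force: 30.0
```

Run:
```python
from h import *
s=env.state(); q=Ro.from_quat(s["ee_rot"]); g=s["position"]-q.apply([0,0,19])
print(s["time"],g,q.apply([0,0,1]).round(3),q.apply([0,1,0]).round(3),s["joint_pos"].round(2),s["gripper_width"],s["contact_force"])
im,W=cloud("scene")
P=box(W,430,560,180,300,103,140); print(rect(P[:,:2]))
cv2.imwrite("pics/s1.png",im[200:440,320:640,::-1])
u=np.array([-.691,.723,0]);
Q=box(W,400,600,150,340,20,125);
```

```text
6.075 [490.83330388 246.87884903  94.56529812] [-0.489  0.508 -0.709] [ 0.722  0.692 -0.002] [ 0.09  0.31  1.83  0.58  1.56 -0.85] 0.45562041590507274 [ 0.66369056 -0.28092567 -2.15397595]
(array([505.2, 234. ]), array([ 68.7, 104.4]), 43.8)
```

View pics/s1.png

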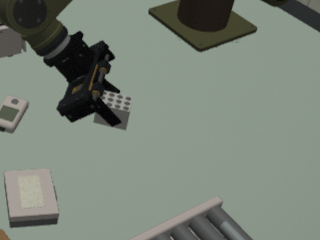

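The crop shows the block held holes up at (118,108). Now I'll lower it to the bench.

{"api": "play_rows", "payload": {
  "plan": [
    {"dx": 0,"dy": 0,"dz": -0.025,"rx": 0,"ry": 0,"rz": 0},
    {"dx": 0,"dy": 0,"dz": -0.05,"rx": 0,"ry": 0,"rz": 0},
    {"dx": 0,"dy": 0,"dz": -0.075,"rx": 0,"ry": 0,"rz": 0},
    {"dx": 0,"dy": 0,"dz": -0.08,"rx": 0,"ry": 0,"rz": 0},
    {"dx": 0,"dy": 0,"dz": -0.082,"rx": 0,"ry": 0,"rz": 0},
    {"dx": 0,"dy": 0,"dz": -0.0835,"rx": 0,"ry": 0,"rz": 0},
    {"dx": 0,"dy": 0,"dz": -0.0835,"rx": 0,"ry": 0,"rz": 0}
  ]
}}

```text
time: 7.0
position: [482.7, 256.2, 19.4]
ee_rot: [0.363, 0.85, 0.151, -0.352]
contact_force: [0.2, 1.0, -3.1]
gripper_width: 0.461
gripper_force: 30.0
```

{"api": "play_rows", "payload": {
  "plan": [
    {"dx": 0,"dy": 0,"dz": -0.0013,"rx": 0,"ry": 0,"rz": 0},
    {"dx": 0,"dy": 0,"dz": -0.0027,"rx": 0,"ry": 0,"rz": 0},
    {"dx": 0,"dy": 0,"dz": -0.004,"rx": 0,"ry": 0,"rz": 0},
    {"dx": 0,"dy": 0,"dz": -0.004,"rx": 0,"ry": 0,"rz": 0}
  ]
}}

```text
time: 7.5
position: [482.0, 256.2, 15.8]
ee_rot: [0.363, 0.849, 0.15, -0.352]
contact_force: [-0.4, 0.2, -2.5]
gripper_width: 0.462
gripper_force: 30.0
```

{"api": "play_rows", "payload": {
  "plan": [
    {"dx": 0,"dy": 0,"dz": -0.001,"rx": 0,"ry": 0,"rz": 0},
    {"dx": 0,"dy": 0,"dz": -0.002,"rx": 0,"ry": 0,"rz": 0},
    {"dx": 0,"dy": 0,"dz": -0.002,"rx": 0,"ry": 0,"rz": 0}
  ]
}}

```text
time: 7.88
position: [482.1, 256.2, 14.3]
ee_rot: [0.363, 0.849, 0.15, -0.352]
contact_force: [0.3, 0.5, -3.3]
gripper_width: 0.465
gripper_force: 30.0
```

{"api": "play_rows", "payload": {
  "plan": [
    {"dx": 0,"dy": 0,"dz": -0.001,"rx": 0,"ry": 0,"rz": 0},
    {"dx": 0,"dy": 0,"dz": -0.002,"rx": 0,"ry": 0,"rz": 0},
    {"dx": 0,"dy": 0,"dz": -0.002,"rx": 0,"ry": 0,"rz": 0}
  ]
}}

```text
time: 8.25
position: [482.2, 256.2, 12.9]
ee_rot: [0.363, 0.849, 0.15, -0.352]
contact_force: [0.3, -0.2, -2.2]
gripper_width: 0.461
gripper_force: 30.0
```

Run:
```python
from h import *
im,W=cloud("scene")
cv2.imwrite("pics/s2.png",cv2.resize(im[270:350,380:480,::-1],None,fx=6,fy=6))
P=box(W,440,560,180,320,30,56); h,e=np.histogram(P[:,2],13,(30,56)); print(h)
for o in optics.landmark_of("scene","block_foot")[:1]+optics.landmark_of("scene","block_top")[:1]:
    p=optics.camera_params("scene"); print(o["confidence"],np.array(p["R"]).T@(np.array(o["xyz"])-p["t"]))
```

```text
[ 18  23  29  15  33  40  45  68  74  96 183  69  20]
0.77 [488.97464307 249.09637329  -0.69085447]
0.67 [490.87682858 241.9661356   51.52362054]
```

View pics/s2.png

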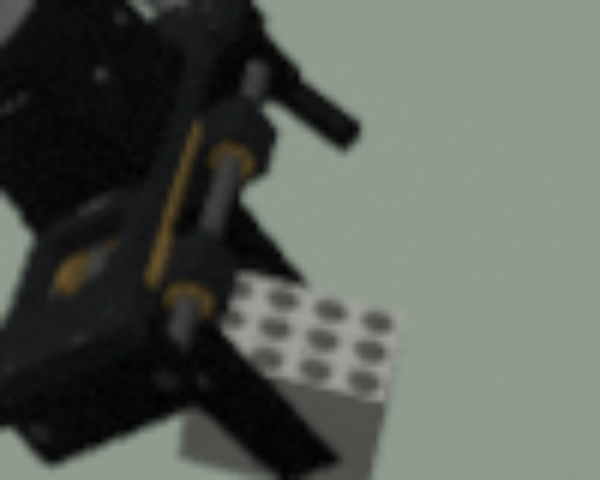

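The crop shows the block flat with holes up, and its top at about 50–52 mm, so it is almost on the bench. A few more small steps down.

{"api": "play_rows", "payload": {
  "plan": [
    {"dx": 0,"dy": 0,"dz": -0.001,"rx": 0,"ry": 0,"rz": 0},
    {"dx": 0,"dy": 0,"dz": -0.002,"rx": 0,"ry": 0,"rz": 0},
    {"dx": 0,"dy": 0,"dz": -0.002,"rx": 0,"ry": 0,"rz": 0}
  ]
}}

```text
time: 8.78
position: [482.2, 256.2, 12.9]
ee_rot: [0.363, 0.849, 0.15, -0.353]
contact_force: [-2.4, -4.1, 6.2]
gripper_width: 0.464
gripper_force: 30.0
```

{"api": "play_rows", "payload": {
  "plan": [
    {"dx": 0,"dy": 0,"dz": 0,"rx": 0,"ry": 0,"rz": 0},
    {"dx": 0,"dy": 0,"dz": 0,"rx": 0,"ry": 0,"rz": 0},
    {"dx": 0,"dy": 0,"dz": 0,"rx": 0,"ry": 0,"rz": 0},
    {"dx": 0,"dy": 0,"dz": 0,"rx": 0,"ry": 0,"rz": 0},
    {"dx": 0.02,"dy": -0.021,"dz": 0.029,"rx": 0,"ry": 0,"rz": 0},
    {"dx": 0.05,"dy": -0.053,"dz": 0.072,"rx": 0,"ry": 0,"rz": 0},
    {"dx": 0.08,"dy": -0.084,"dz": 0.116,"rx": 0,"ry": 0,"rz": 0},
    {"dx": 0.1,"dy": -0.105,"dz": 0.145,"rx": 0,"ry": 0,"rz": 0},
    {"dx": 0.1,"dy": -0.105,"dz": 0.18,"rx": 0,"ry": 0,"rz": 0}
  ],
  "grip": 1
}}

```text
time: 9.9
position: [557.8, 176.7, 147.1]
ee_rot: [0.364, 0.849, 0.15, -0.352]
contact_force: [-0.5, 0.5, 0.2]
gripper_width: 1.0
gripper_force: 0.0
```

Run:
```python
from h import *
print(env.state()["time"],env.state()["gripper_width"])
for c in ["top","scene"]:
    im,W=cloud(c); P=box(W,420,580,155,315,40,60); print(c,len(P),rect(P[:,:2]),np.median(P[:,2]))
R=tool(43.7,0)
for z in (120,): print(row([491,246,z],R))
```

```text
9.9 0.999797393619747
top 565 (array([490.8, 243.9]), array([46.2, 64.5]), 44.2) 48.45801845311794
scene 624 (array([491.4, 247.4]), array([49.3, 64.1]), 43.3) 49.273010644957026
{'dx': -0.09, 'dy': 0.0908, 'dz': -0.0396, 'rx': -0.2841, 'ry': -0.2691, 'rz': -0.001}
```

{"api": "play_rows", "payload": {
  "plan": [
    {"dx": -0.02,"dy": 0.02,"dz": 0.03,"rx": -0.1,"ry": -0.095,"rz": 0},
    {"dx": -0.05,"dy": 0.05,"dz": 0.02,"rx": -0.19,"ry": -0.18,"rz": 0},
    {"dx": -0.09,"dy": 0.0905,"dz": 0,"rx": -0.284,"ry": -0.269,"rz": -0.001},
    {"dx": -0.09,"dy": 0.0905,"dz": 0,"rx": -0.284,"ry": -0.269,"rz": -0.001},
    {"dx": -0.09,"dy": 0.0905,"dz": 0,"rx": -0.284,"ry": -0.269,"rz": -0.001},
    {"dx": -0.09,"dy": 0.0905,"dz": 0,"rx": -0.284,"ry": -0.269,"rz": -0.001},
    {"dx": -0.09,"dy": 0.0905,"dz": 0,"rx": -0.284,"ry": -0.269,"rz": -0.001}
  ]
}}

```text
time: 10.88
position: [490.1, 244.5, 145.8]
ee_rot: [0.395, 0.919, -0.001, -0.003]
contact_force: [0.8, -0.0, 0.2]
gripper_width: 0.994
gripper_force: 0.0
```

```bash
cat >> h.py <<'E'
def wcloud():
    s=env.state(); p=optics.camera_params("wrist"); im,d=optics.grab_frame("wrist")
    v,u=np.mgrid[:480,:640]; a=(u-p["cx"])/p["fx"]; b=(v-p["cy"])/p["fy"]; r=np.hypot(a,b)+1e-9
    k=np.tan(np.minimum(r,1.5))/r
    W=(np.stack([a*k*d,b*k*d,d],-1)-np.array(p["t"]))@np.array(p["R"]); W[(d<=0)|(r>1.3)]=np.nan
    return s,im,W
E
python3 - <<'E'
from h import *
s,im,W=wcloud(); print(s["time"],s["position"],Ro.from_quat(s["ee_rot"]).apply([0,1,0]).round(3))
cv2.imwrite("pics/w2.png",im[:,:,::-1])
P=box(W,420,580,155,315,40,60); print(len(P),rect(P[:,:2]),np.median(P[:,2]))
E
```

```text
10.875 [490.10702749 244.54111633 145.78448948] [ 0.726  0.688 -0.004]
3742 (array([491.9, 246.8]), array([44.1, 64.2]), 43.5) 49.21706741104615
```

Run:
```python
from h import *
print(row([491.9,246.8,33],tool(43.5,0)))
```

```text
{'dx': 0.0021, 'dy': 0.0032, 'dz': -0.1505, 'rx': -0.0003, 'ry': -0.003, 'rz': 0.0008}
```

{"api": "play_rows", "payload": {
  "plan": [
    {"dx": 0.0021,"dy": 0.0032,"dz": -0.04,"rx": 0,"ry": -0.003,"rz": 0.001},
    {"dx": 0.0021,"dy": 0.0032,"dz": -0.08,"rx": 0,"ry": -0.003,"rz": 0.001},
    {"dx": 0.0021,"dy": 0.0032,"dz": -0.12,"rx": 0,"ry": -0.003,"rz": 0.001},
    {"dx": 0.0021,"dy": 0.0032,"dz": -0.15,"rx": 0,"ry": -0.003,"rz": 0.001},
    {"dx": 0.0021,"dy": 0.0032,"dz": -0.15,"rx": 0,"ry": -0.003,"rz": 0.001},
    {"dx": 0.0021,"dy": 0.0032,"dz": -0.15,"rx": 0,"ry": -0.003,"rz": 0.001}
  ]
}}

```text
time: 11.68
position: [492.3, 247.4, 34.6]
ee_rot: [0.394, 0.919, 0.001, 0.001]
contact_force: [0.4, -0.7, 0.2]
gripper_width: 1.003
gripper_force: 0.0
```

{"api": "play_rows", "payload": {
  "plan": [
    {"dx": 0,"dy": 0,"dz": 0,"rx": 0,"ry": 0,"rz": 0},
    {"dx": 0,"dy": 0,"dz": 0,"rx": 0,"ry": 0,"rz": 0},
    {"dx": 0,"dy": 0,"dz": 0,"rx": 0,"ry": 0,"rz": 0},
    {"dx": 0,"dy": 0,"dz": 0,"rx": 0,"ry": 0,"rz": 0},
    {"dx": 0,"dy": 0,"dz": 0,"rx": 0,"ry": 0,"rz": 0},
    {"dx": 0,"dy": 0,"dz": 0,"rx": 0,"ry": 0,"rz": 0}
  ],
  "grip": -1
}}

```text
time: 12.42
position: [491.1, 247.7, 33.9]
ee_rot: [0.394, 0.919, 0.0, 0.001]
contact_force: [-0.8, 0.4, 0.8]
gripper_width: 0.459
gripper_force: 30.0
```

Run:
```python
from h import *
R=tool(-7,0)  # y along heater x
print(row([491.9,246.8,200],tool(43.5,0)))
print(row([653.3,-206.1,210],R))
```

```text
{'dx': 0.0011, 'dy': -0.0012, 'dz': 0.2215, 'rx': -0.0, 'ry': 0.0006, 'rz': -0.0013}
{'dx': 0.2163, 'dy': -0.605, 'dz': 0.2348, 'rx': 0.0002, 'ry': 0.0006, 'rz': -0.442}
```

{"api": "play_rows", "payload": {
  "plan": [
    {"dx": 0,"dy": 0,"dz": 0.03,"rx": 0,"ry": 0,"rz": 0},
    {"dx": 0,"dy": 0,"dz": 0.1,"rx": 0,"ry": 0,"rz": 0},
    {"dx": 0,"dy": 0,"dz": 0.17,"rx": 0,"ry": 0,"rz": 0},
    {"dx": 0.02,"dy": -0.06,"dz": 0.22,"rx": 0,"ry": 0,"rz": -0.06},
    {"dx": 0.045,"dy": -0.125,"dz": 0.235,"rx": 0,"ry": 0,"rz": -0.12},
    {"dx": 0.07,"dy": -0.195,"dz": 0.235,"rx": 0,"ry": 0,"rz": -0.18},
    {"dx": 0.097,"dy": -0.27,"dz": 0.235,"rx": 0,"ry": 0,"rz": -0.24},
    {"dx": 0.124,"dy": -0.345,"dz": 0.235,"rx": 0,"ry": 0,"rz": -0.3},
    {"dx": 0.15,"dy": -0.42,"dz": 0.235,"rx": 0,"ry": 0,"rz": -0.36},
    {"dx": 0.177,"dy": -0.495,"dz": 0.235,"rx": 0,"ry": 0,"rz": -0.42}
  ]
}}

```text
time: 13.68
position: [623.7, -125.2, 208.8]
ee_rot: [0.736, 0.677, -0.0, -0.0]
contact_force: [1.1, 1.6, -2.9]
gripper_width: 0.46
gripper_force: 30.0
```

Run:
```python
from h import *
print(row([653.3,-206.1,210],tool(-7,0)))
```

```text
{'dx': 0.0394, 'dy': -0.1078, 'dz': 0.0016, 'rx': 0.0001, 'ry': -0.0002, 'rz': -0.0199}
```

Run:
```python
from h import *
s,im,W=wcloud(); print(s["position"])
cv2.imwrite("pics/w3.png",im[:,:,::-1])
P=box(W,590,720,-280,-130,55,80); print("well",len(P),rect(P[:,:2]),np.median(P[:,2]))
P=box(W,440,760,-330,-80,88,103); print("deck",len(P),rect(P[:,:2]),np.median(P[:,2]))
T=Ro.from_quat(s["ee_rot"]).inv().apply((W-s["position"]).reshape(-1,3)).reshape(W.shape)
ok=(abs(T[...,1])<24)&(abs(T[...,0])<45)&(T[...,2]>-25)&(T[...,2]<45); Q=T[ok]; print(len(Q),Q.min(0).round(1),Q.max(0).round(1))
top=Q[abs(Q[:,2]+17)<5]; print(len(top), rect(top[:,:2]) if len(top) else 0, np.median(top[:,2]))
```

```text
[ 623.74086647 -125.24130546  208.83157137]
well 4 (array([ 643.4, -208.4]), array([ 0.9, 29.1]), 86.5) 65.07696901202868
deck 20395 (array([ 606.8, -187.5]), array([182.8, 224.1]), 83.4) 94.64836830434514
11347 [-33.5 -24.  -25. ] [31.9 24.  33.8]
6491 (array([-0.8, -0. ]), array([65.4, 48. ]), 0.2) -15.381194166839816
```

View pics/w3.png

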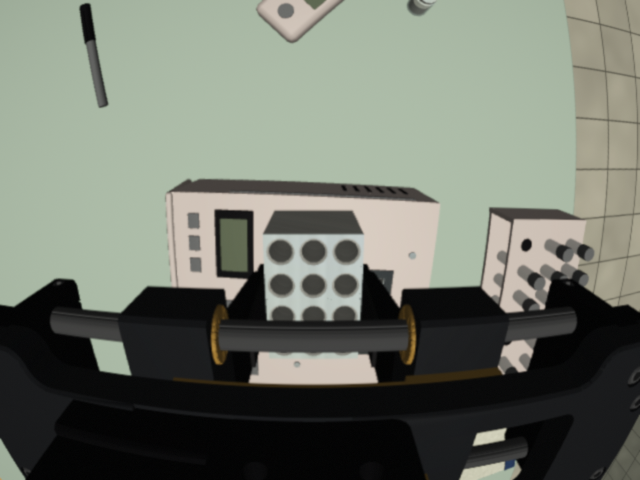

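{"api": "play_rows", "payload": {
  "plan": [
    {"dx": 0.008,"dy": -0.07,"dz": 0,"rx": 0,"ry": 0,"rz": -0.0199},
    {"dx": 0.016,"dy": -0.14,"dz": 0,"rx": 0,"ry": 0,"rz": -0.0199},
    {"dx": 0.022,"dy": -0.2,"dz": 0,"rx": 0,"ry": 0,"rz": -0.0199},
    {"dx": 0.025,"dy": -0.228,"dz": 0,"rx": 0,"ry": 0,"rz": -0.0199},
    {"dx": 0.025,"dy": -0.228,"dz": 0,"rx": 0,"ry": 0,"rz": -0.0199},
    {"dx": 0.025,"dy": -0.228,"dz": 0,"rx": 0,"ry": 0,"rz": -0.0199}
  ]
}}

```text
time: 14.48
position: [642.6, -293.1, 209.6]
ee_rot: [0.747, 0.665, 0.0, 0.0]
contact_force: [0.6, 0.1, -3.2]
gripper_width: 0.461
gripper_force: 30.0
```

Run:
```python
from h import *
s,im,W=wcloud(); print(s["time"],s["position"])
cv2.imwrite("pics/w4.png",im[:,:,::-1])
P=box(W,590,720,-280,-130,60,71); print("well",len(P),rect(P[:,:2]),np.median(P[:,2]))
P=box(W,440,760,-330,-80,88,103); print("deck",len(P),rect(P[:,:2]),np.median(P[:,2]))
# hole outline: pixels below deck inside
m=np.zeros((480,640),np.uint8); ok=(W[...,0]>600)&(W[...,0]<710)&(W[...,1]>-262)&(W[...,1]<-150)&(W[...,2]<90)&(W[...,2]>55); m[ok]=1
c=max(cv2.findContours(m,0,1)[0],key=cv2.contourArea)[:,0]
p=optics.camera_params("wrist"); R=np.array(p["R"]);C=-R.T@p["t"]
a=(c[:,0]-p["cx"])/p["fx"];b=(c[:,1]-p["cy"])/p["fy"];r=np.hypot(a,b)+1e-9
D=np.stack([a*np.sin(r)/r,b*np.sin(r)/r,np.cos(r)],1)@R
X=C+D*((95-C[2])/D[:,2])[:,None]; print("mouth",rect(X[:,:2]),C)
T=Ro.from_quat(s["ee_rot"]).inv().apply((W-s["position"]).reshape(-1,3)).reshape(W.shape)
ok=(abs(T[...,1])<19)&(abs(T[...,0])<45)&(abs(T[...,2]+16)<3); Q=T[ok]; print("hand",Q.min(0).round(1),Q.max(0).round(1),np.percentile(Q,[.5,99.5],0))
```

```text
14.475 [ 642.62857217 -293.08691303  209.62609918]
well 4717 (array([ 651.6, -203.6]), array([68.3, 48.9]), 82.4) 65.00189570959274
deck 55234 (array([ 605.5, -197.9]), array([201.1, 223.7]), 82.7) 94.56229556843223
mouth (array([ 651.5, -203.5]), array([66.5, 47.7]), 83.1) [ 651.67319526 -219.2273441   379.30431851]
hand [-32.5 -19.  -18. ] [ 31.8  19.  -13. ] [[-32.10698171 -18.86915022 -16.98808168]
 [ 31.43302918  18.78681342 -13.13886876]]
```

View pics/w4.png

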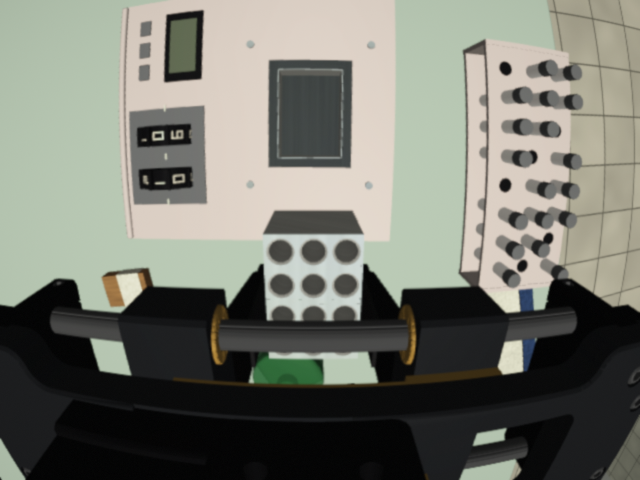

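The wrist view shows the empty well at px (310,113) and the block in hand at (313,285). The wheels are at (165,134) for tens and (165,178) for units. Well centre is (651.5, -203.6), yaw about -7.2°.

Run:
```python
from h import *
print(row([651.5,-203.3,140],tool(-7.2,0)))
```

```text
{'dx': 0.0117, 'dy': 0.1195, 'dz': -0.0932, 'rx': 0.0001, 'ry': 0.0003, 'rz': -0.0045}
```

{"api": "play_rows", "payload": {
  "plan": [
    {"dx": 0.006,"dy": 0.06,"dz": 0,"rx": 0,"ry": 0,"rz": -0.0045},
    {"dx": 0.0117,"dy": 0.1195,"dz": -0.02,"rx": 0,"ry": 0,"rz": -0.0045},
    {"dx": 0.0117,"dy": 0.1195,"dz": -0.06,"rx": 0,"ry": 0,"rz": -0.0045},
    {"dx": 0.0117,"dy": 0.1195,"dz": -0.0932,"rx": 0,"ry": 0,"rz": -0.0045},
    {"dx": 0.0117,"dy": 0.1195,"dz": -0.0932,"rx": 0,"ry": 0,"rz": -0.0045},
    {"dx": 0.0117,"dy": 0.1195,"dz": -0.0932,"rx": 0,"ry": 0,"rz": -0.0045},
    {"dx": 0.0117,"dy": 0.1195,"dz": -0.0932,"rx": 0,"ry": 0,"rz": -0.0045}
  ]
}}

```text
time: 15.4
position: [652.6, -205.2, 142.5]
ee_rot: [0.751, 0.661, 0.001, 0.002]
contact_force: [0.3, 0.3, -2.8]
gripper_width: 0.462
gripper_force: 30.0
```

Run:
```python
from h import *
print(env.state()["time"],row([651.5,-203.3,100],tool(-7.2,0)))
```

```text
15.4 {'dx': -0.0014, 'dy': 0.0025, 'dz': -0.0566, 'rx': 0.0011, 'ry': 0.0022, 'rz': 0.0006}
```

{"api": "play_rows", "payload": {
  "plan": [
    {"dx": -0.0014,"dy": 0.0025,"dz": -0.006,"rx": 0.001,"ry": 0.002,"rz": 0.0006},
    {"dx": -0.0014,"dy": 0.0025,"dz": -0.012,"rx": 0.001,"ry": 0.002,"rz": 0.0006},
    {"dx": -0.0014,"dy": 0.0025,"dz": -0.012,"rx": 0.001,"ry": 0.002,"rz": 0.0006},
    {"dx": -0.0014,"dy": 0.0025,"dz": -0.012,"rx": 0.001,"ry": 0.002,"rz": 0.0006}
  ]
}}

```text
time: 15.9
position: [650.4, -203.1, 131.1]
ee_rot: [0.75, 0.661, -0.001, -0.001]
contact_force: [-0.3, 0.1, -3.2]
gripper_width: 0.459
gripper_force: 30.0
```

Run:
```python
from h import *
print(env.state()["time"],row([651.5,-203.3,100],tool(-7.2,0)))
```

```text
15.9 {'dx': 0.0015, 'dy': -0.0003, 'dz': -0.0415, 'rx': -0.0006, 'ry': -0.0015, 'rz': 0.0002}
```

{"api": "play_rows", "payload": {
  "plan": [
    {"dx": 0.0008,"dy": 0,"dz": -0.004,"rx": 0,"ry": -0.001,"rz": 0},
    {"dx": 0.0008,"dy": 0,"dz": -0.008,"rx": 0,"ry": -0.001,"rz": 0},
    {"dx": 0.0008,"dy": 0,"dz": -0.012,"rx": 0,"ry": -0.001,"rz": 0},
    {"dx": 0.0008,"dy": 0,"dz": -0.016,"rx": 0,"ry": -0.001,"rz": 0},
    {"dx": 0.0008,"dy": 0,"dz": -0.016,"rx": 0,"ry": -0.001,"rz": 0}
  ]
}}

```text
time: 16.52
position: [650.8, -202.9, 118.7]
ee_rot: [0.75, 0.661, -0.0, -0.001]
contact_force: [-0.5, -0.4, -3.2]
gripper_width: 0.462
gripper_force: 30.0
```

{"api": "play_rows", "payload": {
  "plan": [
    {"dx": 0,"dy": 0,"dz": -0.005,"rx": 0,"ry": 0,"rz": 0},
    {"dx": 0,"dy": 0,"dz": -0.01,"rx": 0,"ry": 0,"rz": 0},
    {"dx": 0,"dy": 0,"dz": -0.015,"rx": 0,"ry": 0,"rz": 0},
    {"dx": 0,"dy": 0,"dz": -0.02,"rx": 0,"ry": 0,"rz": 0},
    {"dx": 0,"dy": 0,"dz": -0.022,"rx": 0,"ry": 0,"rz": 0},
    {"dx": 0,"dy": 0,"dz": -0.022,"rx": 0,"ry": 0,"rz": 0}
  ]
}}

```text
time: 17.27
position: [651.0, -203.0, 102.6]
ee_rot: [0.75, 0.661, -0.0, -0.001]
contact_force: [-0.3, -0.5, -2.8]
gripper_width: 0.462
gripper_force: 30.0
```

{"api": "play_rows", "payload": {
  "plan": [
    {"dx": 0,"dy": 0,"dz": -0.0015,"rx": 0,"ry": 0,"rz": 0},
    {"dx": 0,"dy": 0,"dz": -0.003,"rx": 0,"ry": 0,"rz": 0},
    {"dx": 0,"dy": 0,"dz": -0.0045,"rx": 0,"ry": 0,"rz": 0},
    {"dx": 0,"dy": 0,"dz": -0.0045,"rx": 0,"ry": 0,"rz": 0}
  ]
}}

```text
time: 17.77
position: [651.0, -203.0, 99.2]
ee_rot: [0.75, 0.661, -0.0, -0.001]
contact_force: [0.1, 0.5, -2.7]
gripper_width: 0.46
gripper_force: 30.0
```

{"api": "play_rows", "payload": {
  "plan": [
    {"dx": 0,"dy": 0,"dz": -0.001,"rx": 0,"ry": 0,"rz": 0},
    {"dx": 0,"dy": 0,"dz": -0.002,"rx": 0,"ry": 0,"rz": 0},
    {"dx": 0,"dy": 0,"dz": -0.002,"rx": 0,"ry": 0,"rz": 0}
  ]
}}

```text
time: 18.15
position: [651.3, -203.1, 98.9]
ee_rot: [0.75, 0.661, 0.0, -0.0]
contact_force: [-3.0, 0.7, 3.1]
gripper_width: 0.458
gripper_force: 30.0
```

Contact on the well floor at the expected height of 98.9. Release and retreat.

{"api": "play_rows", "payload": {
  "plan": [
    {"dx": 0,"dy": 0,"dz": 0.0005,"rx": 0,"ry": 0,"rz": 0},
    {"dx": 0,"dy": 0,"dz": 0.0005,"rx": 0,"ry": 0,"rz": 0},
    {"dx": 0,"dy": 0,"dz": 0.0005,"rx": 0,"ry": 0,"rz": 0},
    {"dx": 0,"dy": 0,"dz": 0.0005,"rx": 0,"ry": 0,"rz": 0},
    {"dx": 0,"dy": 0,"dz": 0.0005,"rx": 0,"ry": 0,"rz": 0},
    {"dx": 0,"dy": 0,"dz": 0.04,"rx": 0,"ry": 0,"rz": 0},
    {"dx": 0,"dy": 0,"dz": 0.1,"rx": 0,"ry": 0,"rz": 0},
    {"dx": -0.06,"dy": 0,"dz": 0.14,"rx": 0,"ry": 0,"rz": 0},
    {"dx": -0.12,"dy": -0.04,"dz": 0.14,"rx": 0,"ry": 0,"rz": 0},
    {"dx": -0.15,"dy": -0.09,"dz": 0.14,"rx": 0,"ry": 0,"rz": 0}
  ],
  "grip": 1
}}

```text
time: 19.4
position: [537.3, -270.7, 203.9]
ee_rot: [0.75, 0.662, 0.0, 0.0]
contact_force: [1.0, -0.1, 0.3]
gripper_width: 0.998
gripper_force: 0.0
```

Run:
```python
from h import *
s,im,W=wcloud(); print(s["time"],s["position"])
P=box(W,590,720,-280,-130,107,125); print("block",len(P),rect(P[:,:2]),np.median(P[:,2]))
A=np.c_[P[:,:2]-P[:,:2].mean(0),np.ones(len(P))]; print("slope",np.linalg.lstsq(A,P[:,2],rcond=None)[0])
P=box(W,440,760,-330,-80,88,103); print("deck",len(P),rect(P[:,:2]),np.median(P[:,2]))
P=box(W,490,570,-280,-180,104,120); print("wheels",len(P),rect(P[:,:2]),P[:,2].max())
# crop around wheels
p=optics.camera_params("wrist")
c=np.array(p["R"])@np.array([533,-221,112])+p["t"]; n=np.hypot(c[0],c[1]); th=np.arctan2(n,c[2])*p["fx"]/n
u,v=int(p["cx"]+c[0]*th),int(p["cy"]+c[1]*th); print(u,v)
k=im[max(v-50,0):v+50,max(u-60,0):u+60]
cv2.imwrite("pics/w5.png",cv2.rotate(cv2.resize(k,None,fx=5,fy=5,interpolation=3),cv2.ROTATE_90_COUNTERCLOCKWISE)[:,:,::-1])
cv2.imwrite("pics/w5f.png",im[:,:,::-1])
```

```text
19.4 [ 537.27505476 -270.66541631  203.86833099]
block 3912 (array([ 652. , -204.1]), array([64.5, 45.9]), 82.4) 114.20581008578291
slope [ 7.95679506e-03 -4.44819517e-03  1.13590842e+02]
deck 61133 (array([ 605.6, -197.5]), array([201. , 224.4]), 82.7) 94.74453892792535
wheels 2029 (array([ 534. , -220.5]), array([50. , 44.2]), 82.7) 114.3538587992887
299 162
```

View pics/w5.png

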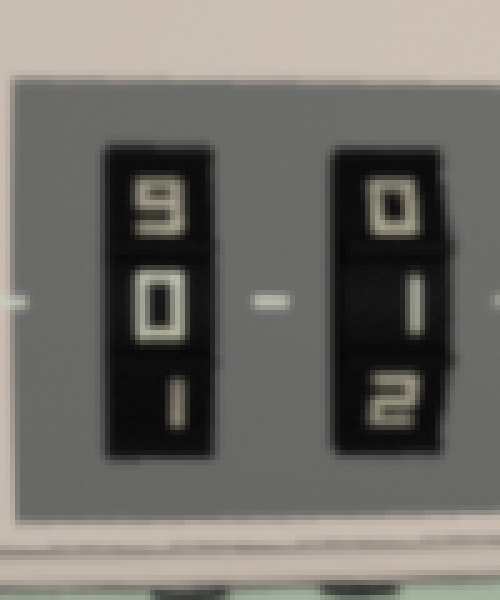

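The block is seated: its top stands 19.5 mm above the deck, it is level, and it is within 1 mm of centre. The crop reads tens = 0 and units = 1, so I need +2 and +4. Next I close the gripper and plan the pushes with a 20° forward lean.

```bash
cat >> h.py <<'E'
xp=np.array([.992,-.126,0]); yp=np.array([.126,.992,0])
RW=Ro.from_rotvec(np.radians(20)*yp)*tool(-7.2,0)
AX={"units":np.array([531.7,-237.2,0]),"tens":np.array([535.9,-203.4,0])}
def edge(w,xe,ze,e=12): return AX[w]+(xe)*xp+[0,0,ze]-RW.apply([0,e,0])
E
python3 - <<'E'
from h import *
print(row(edge("units",-16,135),RW))
E
```

```text
{'dx': -0.0408, 'dy': 0.055, 'dz': -0.0859, 'rx': 0.0236, 'ry': 0.1722, 'rz': 0.0011}
```

{"api": "play_rows", "payload": {
  "plan": [
    {"dx": -0.0408,"dy": 0.02,"dz": -0.02,"rx": 0.0236,"ry": 0.1722,"rz": 0.001},
    {"dx": -0.0408,"dy": 0.055,"dz": -0.04,"rx": 0.0236,"ry": 0.1722,"rz": 0.001},
    {"dx": -0.0408,"dy": 0.055,"dz": -0.0859,"rx": 0.0236,"ry": 0.1722,"rz": 0.001},
    {"dx": -0.0408,"dy": 0.055,"dz": -0.0859,"rx": 0.0236,"ry": 0.1722,"rz": 0.001},
    {"dx": -0.0408,"dy": 0.055,"dz": -0.0859,"rx": 0.0236,"ry": 0.1722,"rz": 0.001},
    {"dx": -0.0408,"dy": 0.055,"dz": -0.0859,"rx": 0.0236,"ry": 0.1722,"rz": 0.001},
    {"dx": -0.0408,"dy": 0.055,"dz": -0.0859,"rx": 0.0236,"ry": 0.1722,"rz": 0.001},
    {"dx": -0.0408,"dy": 0.055,"dz": -0.0859,"rx": 0.0236,"ry": 0.1722,"rz": 0.001}
  ],
  "grip": -1
}}

```text
time: 20.45
position: [508.2, -229.6, 139.2]
ee_rot: [0.738, 0.652, -0.113, -0.131]
contact_force: [0.4, 0.1, -0.0]
gripper_width: 0.213
gripper_force: 0.0
```

Run:
```python
from h import *
s,im,W=wcloud(); print(s["time"],s["gripper_width"])
T=Ro.from_quat(s["ee_rot"]).inv().apply((W-s["position"]).reshape(-1,3)).reshape(W.shape)
ok=(abs(T[...,1])<25)&(abs(T[...,0])<14)&(T[...,2]>-25)&(T[...,2]<4); Q=T[ok]; print(len(Q))
for a in range(-25,4,4):
  k=Q[(Q[:,2]>=a)&(Q[:,2]<a+4)]
  if len(k): print(a,len(k),k.min(0).round(1),k.max(0).round(1))
for w in [(-16,118),(-15,110),(-10,110.5),(-5,111.7),(0,112.3),(5,112.3),(5,135)]:
  r=row(edge("units",*w),RW); print(w,r)
```

```text
20.45 0.21312568357845246
869
-25 211 [ -4.8 -17.8 -25. ] [ 12.5  19.3 -21. ]
-21 150 [ -8.7 -17.2 -21. ] [ 12.5  18.7 -17. ]
-17 165 [ -9.4 -16.7 -17. ] [ 12.6  18.3 -13. ]
-13 110 [  4.1 -16.1 -13. ] [12.1 17.8 -9. ]
-9 114 [ -9.8 -13.8  -9. ] [12.5 15.3 -5. ]
-5 99 [  0.6 -14.1  -5. ] [12.3 15.6 -1. ]
-1 20 [ 10.2 -13.3  -1. ] [12.1 15.9  1.4]
(-16, 118) {'dx': -0.0046, 'dy': -0.0057, 'dz': -0.0225, 'rx': -0.002, 'ry': 0.001, 'rz': -0.0003}
(-15, 110) {'dx': -0.0033, 'dy': -0.0059, 'dz': -0.0332, 'rx': -0.002, 'ry': 0.001, 'rz': -0.0003}
(-10, 110.5) {'dx': 0.0034, 'dy': -0.0067, 'dz': -0.0325, 'rx': -0.002, 'ry': 0.001, 'rz': -0.0003}
(-5, 111.7) {'dx': 0.01, 'dy': -0.0076, 'dz': -0.0309, 'rx': -0.002, 'ry': 0.001, 'rz': -0.0003}
(0, 112.3) {'dx': 0.0166, 'dy': -0.0084, 'dz': -0.0301, 'rx': -0.002, 'ry': 0.001, 'rz': -0.0003}
(5, 112.3) {'dx': 0.0232, 'dy': -0.0093, 'dz': -0.0301, 'rx': -0.002, 'ry': 0.001, 'rz': -0.0003}
(5, 135) {'dx': 0.0232, 'dy': -0.0093, 'dz': 0.0002, 'rx': -0.002, 'ry': 0.001, 'rz': -0.0003}
```

The tips taper to about 5 mm each, so the shut tip is only about 10 mm thick. Less lean is enough: I'll use 8° and an edge offset of 5 mm.

```bash
sed -i 's/np.radians(20)/np.radians(8)/; s/e=12/e=5/' h.py
python3 - <<'E'
from h import *
print(row(edge("units",-16,130),RW))
E
```

```text
{'dx': 0.0038, 'dy': -0.0068, 'dz': -0.0111, 'rx': -0.0151, 'ry': -0.1029, 'rz': -0.0005}
```

{"api": "play_rows", "payload": {
  "plan": [
    {"dx": 0.004,"dy": -0.007,"dz": -0.011,"rx": -0.015,"ry": -0.103,"rz": -0.0005},
    {"dx": 0.004,"dy": -0.007,"dz": -0.011,"rx": -0.015,"ry": -0.103,"rz": -0.0005},
    {"dx": 0.004,"dy": -0.007,"dz": -0.011,"rx": -0.015,"ry": -0.103,"rz": -0.0005},
    {"dx": 0.004,"dy": -0.007,"dz": -0.011,"rx": -0.015,"ry": -0.103,"rz": -0.0005}
  ]
}}

```text
time: 21.0
position: [511.7, -234.7, 130.7]
ee_rot: [0.748, 0.66, -0.046, -0.053]
contact_force: [0.4, 0.6, 0.5]
gripper_width: 0.006
gripper_force: 0.0
```

Run:
```python
from h import *
s=env.state(); print(s["time"],s["gripper_width"])
for w in [(-16,130),(-15,110),(-10,110.5),(-5,111.7),(0,112.3),(5,112.3),(5,135)]:
  r=row(edge("units",*w),RW); print(w,r)
```

```text
21.0 0.006144628570217151
(-16, 130) {'dx': -0.0011, 'dy': 0.0002, 'dz': -0.0001, 'rx': -0.0002, 'ry': -0.0004, 'rz': -0.0003}
(-15, 110) {'dx': 0.0003, 'dy': 0.0, 'dz': -0.0267, 'rx': -0.0002, 'ry': -0.0004, 'rz': -0.0003}
(-10, 110.5) {'dx': 0.0069, 'dy': -0.0008, 'dz': -0.0261, 'rx': -0.0002, 'ry': -0.0004, 'rz': -0.0003}
(-5, 111.7) {'dx': 0.0135, 'dy': -0.0017, 'dz': -0.0245, 'rx': -0.0002, 'ry': -0.0004, 'rz': -0.0003}
(0, 112.3) {'dx': 0.0201, 'dy': -0.0025, 'dz': -0.0237, 'rx': -0.0002, 'ry': -0.0004, 'rz': -0.0003}
(5, 112.3) {'dx': 0.0267, 'dy': -0.0033, 'dz': -0.0237, 'rx': -0.0002, 'ry': -0.0004, 'rz': -0.0003}
(5, 135) {'dx': 0.0267, 'dy': -0.0033, 'dz': 0.0066, 'rx': -0.0002, 'ry': -0.0004, 'rz': -0.0003}
```

{"api": "play_rows", "payload": {
  "plan": [
    {"dx": 0,"dy": 0,"dz": -0.02,"rx": 0,"ry": 0,"rz": 0},
    {"dx": 0,"dy": 0,"dz": -0.0267,"rx": 0,"ry": 0,"rz": 0},
    {"dx": 0.0069,"dy": -0.0008,"dz": -0.0261,"rx": 0,"ry": 0,"rz": 0},
    {"dx": 0.0135,"dy": -0.0017,"dz": -0.0245,"rx": 0,"ry": 0,"rz": 0},
    {"dx": 0.0201,"dy": -0.0025,"dz": -0.0237,"rx": 0,"ry": 0,"rz": 0},
    {"dx": 0.0267,"dy": -0.0033,"dz": -0.0237,"rx": 0,"ry": 0,"rz": 0},
    {"dx": 0.0267,"dy": -0.0033,"dz": -0.0237,"rx": 0,"ry": 0,"rz": 0},
    {"dx": 0.0267,"dy": -0.0033,"dz": 0.0066,"rx": 0,"ry": 0,"rz": 0},
    {"dx": 0,"dy": 0,"dz": 0.0066,"rx": 0,"ry": 0,"rz": 0},
    {"dx": 0,"dy": 0,"dz": 0,"rx": 0,"ry": 0,"rz": 0}
  ]
}}

```text
time: 22.25
position: [510.8, -234.6, 130.8]
ee_rot: [0.748, 0.66, -0.046, -0.052]
contact_force: [0.3, 0.3, -0.7]
gripper_width: 0.004
gripper_force: 0.0
```

```bash
cat >> h.py <<'E'
def wheels(name):
    im,_=optics.grab_frame("top"); p=optics.camera_params("top"); R=np.array(p["R"])
    H=[]
    for a in [(-27,36),(27,36),(27,-36),(-27,-36)]:
        X=R@(np.array([533.8,-220.3,112])+a[0]*xp+a[1]*yp)+p["t"]; H.append([p["fx"]*X[0]/X[2]+p["cx"],p["fy"]*X[1]/X[2]+p["cy"]])
    M=cv2.getPerspectiveTransform(np.float32(H),np.float32([[0,540],[0,0],[720,0],[720,540]]))
    o=cv2.warpPerspective(im,M,(720,540),flags=cv2.INTER_CUBIC); cv2.imwrite(f"pics/{name}.png",o[:,:,::-1]); return o
E
python3 - <<'E'
from h import *
print(env.state()["time"]); wheels("t1")
# wrist view of wheels too
s,im,W=wcloud(); p=optics.camera_params("wrist")
c=np.array(p["R"])@np.array([533,-221,112])+p["t"]; n=np.hypot(c[0],c[1]); th=np.arctan2(n,c[2])*p["fx"]/n
print(p["cx"]+c[0]*th,p["cy"]+c[1]*th)
cv2.imwrite("pics/w6.png",im[:,:,::-1])
E
```

```text
22.25
355.34855026743617 246.88844621164966
```

View pics/w6.png

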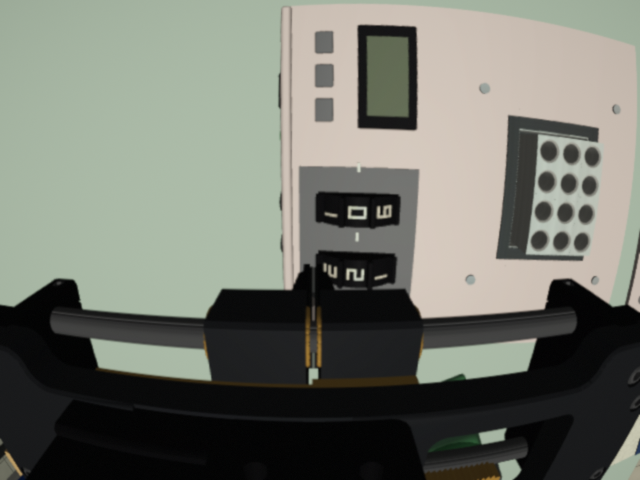

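The view shows units now at 2 (3, 2, 1 at px 330–378, 270), tens still at 0, and the block flush in the well. That uses up my picture allowance, so from here I read the wheels numerically by unrolling the rims and correlating shifts. Next push:

{"api": "play_rows", "payload": {
  "plan": [
    {"dx": 0,"dy": 0,"dz": -0.02,"rx": 0,"ry": 0,"rz": 0},
    {"dx": 0,"dy": 0,"dz": -0.0267,"rx": 0,"ry": 0,"rz": 0},
    {"dx": 0.0069,"dy": -0.0008,"dz": -0.0261,"rx": 0,"ry": 0,"rz": 0},
    {"dx": 0.0135,"dy": -0.0017,"dz": -0.0245,"rx": 0,"ry": 0,"rz": 0},
    {"dx": 0.0201,"dy": -0.0025,"dz": -0.0237,"rx": 0,"ry": 0,"rz": 0},
    {"dx": 0.0267,"dy": -0.0033,"dz": -0.0237,"rx": 0,"ry": 0,"rz": 0},
    {"dx": 0.0267,"dy": -0.0033,"dz": -0.0237,"rx": 0,"ry": 0,"rz": 0},
    {"dx": 0.0267,"dy": -0.0033,"dz": 0.0066,"rx": 0,"ry": 0,"rz": 0},
    {"dx": 0,"dy": 0,"dz": 0.0066,"rx": 0,"ry": 0,"rz": 0},
    {"dx": 0,"dy": 0,"dz": 0,"rx": 0,"ry": 0,"rz": 0}
  ]
}}

```text
time: 23.6
position: [510.8, -234.6, 130.8]
ee_rot: [0.748, 0.66, -0.046, -0.052]
contact_force: [-0.1, -0.5, -0.1]
gripper_width: 0.003
gripper_force: 0.0
```

```bash
cat >> h.py <<'E'
def unroll(im,w,p):
    """rim picture of wheel w: rows = angle (1 deg) from +50 (far) to -50 (near), cols = y' +7 (left)..-7"""
    A=np.radians(np.arange(50,-51,-1.)); Y=np.linspace(7,-7,29)
    a,y=np.meshgrid(A,Y,indexing="ij")
    X=AX[w]+[0,0,87]+24.2*(np.sin(a)[...,None]*xp+np.cos(a)[...,None]*np.array([0,0,1]))+y[...,None]*yp
    c=X@np.array(p["R"]).T+p["t"]; n=np.hypot(c[...,0],c[...,1]); k=np.arctan2(n,c[...,2])*p["fx"]/n
    return cv2.remap(cv2.cvtColor(im,cv2.COLOR_RGB2GRAY),(p["cx"]+c[...,0]*k).astype(np.float32),(p["cy"]+c[...,1]*k).astype(np.float32),1).astype(np.float32)
def look(tag):
    p=optics.camera_params("wrist"); im,_=optics.grab_frame("wrist"); cv2.imwrite(f"pics/{tag}.png",im[:,:,::-1])
    U={w:unroll(im,w,p) for w in AX}; np.savez(f"pics/{tag}.npz",**U); return U
def shifts(a,b):
    """correlation of b with a rolled k deg away from the robot"""
    out={}
    for k in (-36,-18,0,18,36,54):
        s0=b[max(0,-k):101-max(0,k)] if k<0 else b[:101-k]; s1=a[-k if k<0 else k:]
        if k<0: s0=b[-k:]; s1=a[:101+k]
        out[k]=round(float(np.corrcoef(s0.ravel(),s1.ravel())[0,1]),2)
    return out
E
python3 - <<'E'
from h import *
p=optics.camera_params("wrist"); im=cv2.imread("pics/w6.png")[:,:,::-1].copy()
A={w:unroll(im,w,p) for w in AX}; np.savez("pics/ref.npz",**A)
B=look("u3"); print(env.state()["time"],env.state()["position"])
for w in AX: print(w,shifts(A[w],B[w]))
# calibration of ref: brightness profile by angle
for w in AX: print(w,A[w].mean(1)[::5].round(0))
E
```

```text
23.65 [ 510.53695177 -234.32479417  129.41983775]
units {-36: 0.33, -18: 0.01, 0: 0.52, 18: 0.21, 36: 0.8, 54: 0.41}
tens {-36: 0.6, -18: 0.36, 0: 0.89, 18: 0.31, 36: 0.54, 54: 0.18}
units [14. 29. 35. 37. 36. 23. 16. 10. 83. 54. 94. 46. 96. 15. 14. 40. 68. 62.
 52. 54. 39.]
tens [25. 83. 63. 83. 46. 72. 18. 10. 87. 67. 66. 66. 96. 13. 15. 16. 32. 32.
 30. 28. 16.]
```

Units moved +36° (now 3) and tens did not change. Two more pushes.

{"api": "play_rows", "payload": {
  "plan": [
    {"dx": 0,"dy": 0,"dz": -0.02,"rx": 0,"ry": 0,"rz": 0},
    {"dx": 0,"dy": 0,"dz": -0.0267,"rx": 0,"ry": 0,"rz": 0},
    {"dx": 0.0069,"dy": -0.0008,"dz": -0.0261,"rx": 0,"ry": 0,"rz": 0},
    {"dx": 0.0135,"dy": -0.0017,"dz": -0.0245,"rx": 0,"ry": 0,"rz": 0},
    {"dx": 0.0201,"dy": -0.0025,"dz": -0.0237,"rx": 0,"ry": 0,"rz": 0},
    {"dx": 0.0267,"dy": -0.0033,"dz": -0.0237,"rx": 0,"ry": 0,"rz": 0},
    {"dx": 0.0267,"dy": -0.0033,"dz": -0.0237,"rx": 0,"ry": 0,"rz": 0},
    {"dx": 0.0267,"dy": -0.0033,"dz": 0.0066,"rx": 0,"ry": 0,"rz": 0},
    {"dx": 0,"dy": 0,"dz": 0.0066,"rx": 0,"ry": 0,"rz": 0},
    {"dx": 0,"dy": 0,"dz": 0,"rx": 0,"ry": 0,"rz": 0}
  ]
}}

```text
time: 24.9
position: [510.8, -234.7, 130.8]
ee_rot: [0.748, 0.66, -0.046, -0.052]
contact_force: [0.9, 0.0, -0.7]
gripper_width: 0.003
gripper_force: 0.0
```

Run:
```python
from h import *
A=np.load("pics/u3.npz"); B=look("u4"); print(env.state()["time"],env.state()["position"])
for w in AX: print(w,shifts(A[w],B[w]))
```

```text
24.95 [ 510.56119962 -234.34220245  129.4277803 ]
units {-36: 0.7, -18: 0.16, 0: 0.77, 18: 0.14, 36: 0.93, 54: 0.17}
tens {-36: 0.64, -18: 0.35, 0: 1.0, 18: 0.35, 36: 0.64, 54: 0.24}
```

Units is now 4. One more push.

{"api": "play_rows", "payload": {
  "plan": [
    {"dx": 0,"dy": 0,"dz": -0.02,"rx": 0,"ry": 0,"rz": 0},
    {"dx": 0,"dy": 0,"dz": -0.0267,"rx": 0,"ry": 0,"rz": 0},
    {"dx": 0.0069,"dy": -0.0008,"dz": -0.0261,"rx": 0,"ry": 0,"rz": 0},
    {"dx": 0.0135,"dy": -0.0017,"dz": -0.0245,"rx": 0,"ry": 0,"rz": 0},
    {"dx": 0.0201,"dy": -0.0025,"dz": -0.0237,"rx": 0,"ry": 0,"rz": 0},
    {"dx": 0.0267,"dy": -0.0033,"dz": -0.0237,"rx": 0,"ry": 0,"rz": 0},
    {"dx": 0.0267,"dy": -0.0033,"dz": -0.0237,"rx": 0,"ry": 0,"rz": 0},
    {"dx": 0.0267,"dy": -0.0033,"dz": 0.0066,"rx": 0,"ry": 0,"rz": 0},
    {"dx": 0,"dy": 0,"dz": 0.0066,"rx": 0,"ry": 0,"rz": 0},
    {"dx": 0,"dy": 0,"dz": 0,"rx": 0,"ry": 0,"rz": 0}
  ]
}}

```text
time: 26.2
position: [510.8, -234.6, 130.8]
ee_rot: [0.748, 0.66, -0.046, -0.052]
contact_force: [0.6, -0.1, -0.2]
gripper_width: -0.0
gripper_force: 0.0
```

Run:
```python
from h import *
A=np.load("pics/u4.npz"); B=look("u5"); print(env.state()["time"],env.state()["position"])
for w in AX: print(w,shifts(A[w],B[w]))
print(row(edge("tens",-16,130),RW))
```

```text
26.25 [ 510.5583624  -234.33124239  129.42181645]
units {-36: 0.75, -18: 0.14, 0: 0.8, 18: 0.1, 36: 0.92, 54: 0.1}
tens {-36: 0.64, -18: 0.35, 0: 1.0, 18: 0.35, 36: 0.64, 54: 0.24}
{'dx': 0.0061, 'dy': 0.0448, 'dz': 0.0017, 'rx': -0.0005, 'ry': -0.0005, 'rz': 0.0}
```

Units is at 5. Now shift over to the tens wheel, raising a little on the way, and push.

{"api": "play_rows", "payload": {
  "plan": [
    {"dx": 0,"dy": 0,"dz": 0.01,"rx": 0,"ry": 0,"rz": 0},
    {"dx": 0.0057,"dy": 0.045,"dz": 0.01,"rx": 0,"ry": 0,"rz": 0},
    {"dx": 0.0057,"dy": 0.045,"dz": 0,"rx": 0,"ry": 0,"rz": 0},
    {"dx": 0.0057,"dy": 0.045,"dz": 0,"rx": 0,"ry": 0,"rz": 0}
  ]
}}

```text
time: 26.75
position: [515.0, -200.8, 129.5]
ee_rot: [0.748, 0.66, -0.047, -0.053]
contact_force: [0.5, -0.0, -0.3]
gripper_width: 0.005
gripper_force: 0.0
```

Run:
```python
from h import *
look("t0"); print(row(edge("tens",-16,130),RW))
```

```text
{'dx': 0.0, 'dy': 0.0005, 'dz': 0.0012, 'rx': -0.0003, 'ry': -0.0008, 'rz': -0.0002}
```

{"api": "play_rows", "payload": {
  "plan": [
    {"dx": 0,"dy": 0,"dz": -0.02,"rx": 0,"ry": 0,"rz": 0},
    {"dx": 0,"dy": 0,"dz": -0.0267,"rx": 0,"ry": 0,"rz": 0},
    {"dx": 0.0069,"dy": -0.0008,"dz": -0.0261,"rx": 0,"ry": 0,"rz": 0},
    {"dx": 0.0135,"dy": -0.0017,"dz": -0.0245,"rx": 0,"ry": 0,"rz": 0},
    {"dx": 0.0201,"dy": -0.0025,"dz": -0.0237,"rx": 0,"ry": 0,"rz": 0},
    {"dx": 0.0267,"dy": -0.0033,"dz": -0.0237,"rx": 0,"ry": 0,"rz": 0},
    {"dx": 0.0267,"dy": -0.0033,"dz": -0.0237,"rx": 0,"ry": 0,"rz": 0},
    {"dx": 0.0267,"dy": -0.0033,"dz": 0.0066,"rx": 0,"ry": 0,"rz": 0},
    {"dx": 0,"dy": 0,"dz": 0.0066,"rx": 0,"ry": 0,"rz": 0},
    {"dx": 0,"dy": 0,"dz": 0,"rx": 0,"ry": 0,"rz": 0}
  ]
}}

```text
time: 28.05
position: [515.0, -200.8, 130.7]
ee_rot: [0.748, 0.66, -0.046, -0.052]
contact_force: [0.1, 0.4, -0.3]
gripper_width: 0.005
gripper_force: 0.0
```

Run:
```python
from h import *
A=np.load("pics/t0.npz"); B=look("t1"); print(env.state()["time"],env.state()["position"])
for w in AX: print(w,shifts(A[w],B[w]))
```

```text
28.1 [ 514.84504358 -200.58550084  129.40725178]
units {-36: 0.78, -18: 0.87, 0: 0.97, 18: 0.89, 36: 0.79, 54: 0.77}
tens {-36: 0.67, -18: 0.19, 0: 0.56, 18: 0.27, 36: 0.89, 54: 0.32}
```

Tens is now 1 (units is hidden by the gripper from here). One more push, then up to the vantage pose for a final reading.

{"api": "play_rows", "payload": {
  "plan": [
    {"dx": 0,"dy": 0,"dz": -0.02,"rx": 0,"ry": 0,"rz": 0},
    {"dx": 0,"dy": 0,"dz": -0.0267,"rx": 0,"ry": 0,"rz": 0},
    {"dx": 0.0069,"dy": -0.0008,"dz": -0.0261,"rx": 0,"ry": 0,"rz": 0},
    {"dx": 0.0135,"dy": -0.0017,"dz": -0.0245,"rx": 0,"ry": 0,"rz": 0},
    {"dx": 0.0201,"dy": -0.0025,"dz": -0.0237,"rx": 0,"ry": 0,"rz": 0},
    {"dx": 0.0267,"dy": -0.0033,"dz": -0.0237,"rx": 0,"ry": 0,"rz": 0},
    {"dx": 0.0267,"dy": -0.0033,"dz": -0.0237,"rx": 0,"ry": 0,"rz": 0},
    {"dx": 0.0267,"dy": -0.0033,"dz": 0.0066,"rx": 0,"ry": 0,"rz": 0},
    {"dx": 0,"dy": 0,"dz": 0.0066,"rx": 0,"ry": 0,"rz": 0},
    {"dx": 0,"dy": 0,"dz": 0,"rx": 0,"ry": 0,"rz": 0}
  ]
}}

```text
time: 29.35
position: [515.0, -200.9, 130.7]
ee_rot: [0.748, 0.66, -0.046, -0.052]
contact_force: [-0.1, 0.4, -0.0]
gripper_width: 0.002
gripper_force: 0.0
```

Run:
```python
from h import *
A=np.load("pics/t1.npz"); B=look("t2"); print(env.state()["time"])
print(shifts(A["tens"],B["tens"]))
print(row([537.3,-270.7,203.9],tool(-7.2,0)))
```

```text
29.4
{-36: 0.64, -18: 0.18, 0: 0.55, 18: 0.2, 36: 0.95, 54: 0.26}
{'dx': 0.03, 'dy': -0.0934, 'dz': 0.0993, 'rx': -0.0092, 'ry': -0.0697, 'rz': -0.0}
```

{"api": "play_rows", "payload": {
  "plan": [
    {"dx": 0,"dy": 0,"dz": 0.05,"rx": 0,"ry": 0,"rz": 0},
    {"dx": 0.01,"dy": -0.04,"dz": 0.0993,"rx": -0.0092,"ry": -0.0697,"rz": 0},
    {"dx": 0.03,"dy": -0.0934,"dz": 0.0993,"rx": -0.0092,"ry": -0.0697,"rz": 0},
    {"dx": 0.03,"dy": -0.0934,"dz": 0.0993,"rx": -0.0092,"ry": -0.0697,"rz": 0},
    {"dx": 0.03,"dy": -0.0934,"dz": 0.0993,"rx": -0.0092,"ry": -0.0697,"rz": 0},
    {"dx": 0.03,"dy": -0.0934,"dz": 0.0993,"rx": -0.0092,"ry": -0.0697,"rz": 0}
  ]
}}

```text
time: 30.15
position: [537.5, -269.8, 203.6]
ee_rot: [0.75, 0.662, -0.0, -0.001]
contact_force: [0.0, 0.1, -1.4]
gripper_width: 0.003
gripper_force: 0.0
```

Run:
```python
from h import *
p=optics.camera_params("wrist"); im0=cv2.imread("pics/w5f.png")[:,:,::-1].copy()
A={w:unroll(im0,w,p) for w in AX}; B=look("fin"); print(env.state()["time"],env.state()["position"])
def c(a,b): # best corr over small offsets
    return max((round(float(np.corrcoef(a.ravel(),b[13+d:27+d+0][:0].ravel() if 0 else b[d:d+len(a)].ravel())[0,1]),2),d) for d in range(0,len(b)-len(a)+1))
mid=slice(37,64)
dig=lambda U,k:U[37+36*k-4:64+36*k+4] if 0<=37+36*k-4 else U[0:32]
print("tens now mid vs old units 2(front):",c(A["units"][75:99],B["tens"][35:66]),"vs old 1(mid)",c(A["units"][39:63],B["tens"][35:66]),"vs old 0",c(A["tens"][39:63],B["tens"][35:66]))
print("tens now back vs 1",c(A["tens"][75:99],B["tens"][0:30]))
# 7 segments of the middle digit
for w in AX:
  for nm,U in (("old",A[w]),("now",B[w])):
    m=(U[38:64]>0.5*U[38:64].max()).astype(int); r,q=np.where(m); M=m[r.min():r.max()+1,q.min():q.max()+1]; h,l=M.shape
    t=lambda a,b,d,e: round(float(M[int(a*h):max(int(b*h),int(a*h)+1),int(d*l):max(int(e*l),int(d*l)+1)].mean()),1)
    print(w,nm,M.shape,"top,mid,bot",t(0,.15,.3,.7),t(.43,.57,.3,.7),t(.85,1,.3,.7),"TL,TR,BL,BR",t(.22,.38,0,.25),t(.22,.38,.75,1),t(.62,.78,0,.25),t(.62,.78,.75,1),"rows",r.min()+38,r.max()+38)
s,im,W=wcloud()
P=box(W,590,720,-280,-130,107,125); print("block",rect(P[:,:2]),np.median(P[:,2]))
```

```text
30.2 [ 537.54637271 -269.83390478  203.81031719]
tens now mid vs old units 2(front): (0.76, 3) vs old 1(mid) (0.4, 0) vs old 0 (0.63, 4)
tens now back vs 1 (0.63, 2)
units old (26, 15) top,mid,bot 0.0 0.2 0.0 TL,TR,BL,BR 0.8 0.2 0.8 0.2 rows 38 63
units now (25, 14) top,mid,bot 0.9 1.0 1.0 TL,TR,BL,BR 1.0 0.1 0.0 1.0 rows 39 63
tens old (24, 14) top,mid,bot 0.7 0.0 1.0 TL,TR,BL,BR 1.0 1.0 1.0 1.0 rows 39 62
tens now (24, 14) top,mid,bot 1.0 1.0 1.0 TL,TR,BL,BR 0.0 1.0 1.0 0.2 rows 39 62
block (array([ 652. , -203.8]), array([64.7, 45.6]), 83.0) 114.2064287298553
```

The segments read tens = 2 and units = 5. Both digits are centred like the clicked-in ones were, and the block is unchanged. The arm is clear, so I'm handing in.

```bash
python3 -c "
from station import env
print(env.job_done())"
```

```text
the job is handed in; nothing more can be done
None
```

The job is handed in at about 30 s on the robot clock: the block sits home and level in the well with its holes up, and the last camera check read the timer wheels at 25; the judge's result wasn't shown to me.

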